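# Bolt the glue jig and hold its cam at full lift

## Robot

A 6-joint arm with a two-finger parallel gripper is mounted at the origin on a cart in front of the work surface, level with it; the furniture and walls round the work are solid. World frame = base frame: x ahead of the robot, y to its left, z up, the work surface at z = 0. Lengths are in m, angles in rad, forces in N, time in s.
With the tool pointing down it reaches from about 0.35 to 0.875 m from the base axis. Payload 4.2 kg.
Tool frame: the origin (TCP) lies on the mounting face of the last link; the fingertips stand 173 mm ahead of it and the grasp point (between the pads) lies bot.pinch_z ahead of it (bot.pinch_z is the distance from the TCP to the grasp point, in m); z points along the fingers, y is the line along which they close (so a half turn about z gives the same grasp; the last joint's range is limited). The gripper opens to 85 mm and grips with 20 to 120 N. Pads are 22 mm wide; open, the fingers measure 114 mm over their backs; the gripper's body (76 mm by 85 mm) begins 54 mm behind the grasp point. The pads swing forward as they close: fully open they stand 13 mm farther back than shut.
Start: joints at [-0.937, 0.385, 0.008, 0, -1.194, -0.259], TCP at [0.229, -0.582, 0.405] pointing down, gripper open.
Joint ranges: [-3.14, 3.14], [-1.21, 2.06], [-1.07, 1.41], [-3.16, 2.05], [-2.99, -0.16], [-3.1, 3.1]. Speed limits (rad/s): [2.79, 2.79, 3.14, 3.14, 3.14, 3.14].

## Interface

Orientations are given as a 3x3 rotation matrix whose columns are the frame's x, y, z axes.
In Python, from workcell import bot, capture, get_calibration, finish_job gives the robot as it stands.
- The arm moves only by the tool send_rows, never from a script. Its argument "deltas" is a list of rows, each an object of numbers: "dx", "dy", "dz": the shift along the tool's x, y, z in units of 50 mm (1.0 is 50 mm); "wx", "wy", "wz": the turn, a rotation vector about the tool's x, y, z in units of 5 degrees (1.0 is 5 degrees). In form: [{"dx": .., "dy": .., "dz": .., "wx": .., "wy": .., "wz": ..}, ...]. A call has exactly 10 rows; each row shifts and turns the commanded pose from where the row before left it, along the tool's axes as they then stand; what a row does not reach is not made up. A row lasts 1/8 s, in which the tool goes at most 62.5 mm and 10.7 degrees, less where a joint would pass 70% of its speed; a pose out of reach is approached as far as the arm can. A call is refused whole if a number of a shift passes 1 or a number of a turn 1, either way. A call with a gripper value outside its range is refused whole. "claw" is the opening, from 0 (shut) to 1 (fully open), set as the call begins (left out, the last holds). The fingers move at their own pace and stop on an object; the grip force is fixed at half the most. Time passes only in rows, so rows that do not move let the fingers close, or fill a call up. It gives the time, the measured TCP pose, the force, the opening and the grip force at its end, in the units of the state.
- bot.get_obs(): the state, without advancing time (a new reading comes with each control period).
- capture(name): name is "scene" or "top" or "wrist"; returns the picture (384x512x3 uint8, red, green, blue); there is no depth.
- get_calibration(name): a dict with "K" (3x3 intrinsics, pixels), "R" (3x3) and "t" (3): a world point X has camera coordinates R X + t; the wrist camera has in their place "T_tool_cam" (4x4, takes a point from camera to tool coordinates, whose origin is the TCP and whose axes are the flange's). Camera axes: x right, y down, z forward; pixel columns grow to the right and rows downward; lengths in m; the calibration is good to about 2 mm. A picture is of the moment at which its call begins: read the wrist's pose just before it. get_calibration takes no time and is no camera call.
- finish_job(): hands the job in; it is judged then, once.
The state is a dict: "time_s": time; "joint_positions": joint angles; "dq": joint speeds; "joint_efforts": joint torques, N m; "ee_pos": TCP position; "tool_rot": TCP orientation; "ft_force": force on the tool from outside, world axes, zero at the start; "moment": the same for the moment, N m; "width": finger opening in m; "grasp_force": force on a finger pad.
Only numpy, scipy, OpenCV 4.12 (cv2) and the standard library are available. Lean on these libraries where they do the work, as an engineer would, in place of code of your own. Each camera call takes 0.05 s, during which the arm holds its last target. There are 200 camera calls.

## Task

Two wooden blocks are to be pressed together in the plywood clamping jig. First slide the jig's barrel bolt across the end of the channel until it is fully home in its keeper, then swing the cam lever to the cam's highest lift, where the lever points straight away from the blocks at the ridge on the board, so that the blocks are squeezed against the bolt. The lever springs back when let go: finish while still holding it there, and leave the things around the jig alone.

Things in the scene. Friction and masses are not known exactly. Their poses are not given: they have to be found in the camera images.
- jig: Fixed plywood clamping jig, board 215 x 330 x 18 mm. Origin on the table top (z = 0), mid-width of the block channel; the board covers x -155..+60, y -225..+105 mm of the jig frame, z up. Along jig y: index ridge, cam pivot, loose plunger with sprung pad, two blocks, all between wooden rails (31 mm apart, rail tops at z = 34 mm), barrel bolt across the channel's end at y = +68.5 mm.
- keeper (a point): Middle of the bolt's steel keeper, in the jig frame at (34, 68.5, 42) mm; keeper 20 mm long in x, 25 mm wide, top at z = 55 mm. The rod's tip ends 14 mm inside it.
- pivot (a point): The cam's upright pivot axis, in the jig frame at (0, -95, 42) mm; fixed.
- ridge (a point): Low steel index ridge on the board, 5 x 20 mm, top at z = 24 mm, in the jig frame at (0, -211.5) mm; fixed. At the highest lift the lever points from the pivot straight at it.
- bolt (a joint): Slide of the barrel bolt along the jig's +x axis, m. 0 = drawn back (knob toward jig -x, channel end open), 0.060 = fully home in the keeper, against its stop. Starts between 0 and 0.015. Friction about 1.5 N, no spring: it stays where it is left.
- bolt_knob (a point): Middle of the bolt's upright steel knob, a cylinder 16 mm in diameter, z = 56..88 mm (this point at z = 72 mm). At joint value q it lies in the jig frame at x = -122 mm + q, y = +68.5 mm. Under it a slotted steel trough 24 mm wide, top at z = 44 mm; a strap (top z = 54 mm) crosses the trough at x = -42..-28 mm. Nothing else stands within 45 mm of the knob.
- bolt_rod: The bolt's round steel rod, 12 mm in diameter, axis at z = 42 mm; it moves with the knob. Origin below the knob on the rod's axis; the tip is 100 mm ahead (jig +x).
- cam (a joint): Angle of cam and lever about the upright pivot, rad, counter-clockwise seen from above. Starts at 0..0.12. The lever's direction in the jig frame is 2.962 + angle (from +x toward +y): at 1.75 it points straight to jig -y and the lift is highest (16.5 mm); beyond that the lift falls; stop at 2.5. Return spring 0.25 N m/rad, friction 0.06 N m or more; at most about 10 N at the knob.
- lever: Steel eccentric (56 mm disc, centre 14 mm off the pivot, away from the lever) and dark flat lever with an upright round black knob; arm 16 mm wide, top at z = 63 mm. Origin on the pivot axis, 42 mm above the table; its own x axis runs along the lever.
- lever_knob (a point): Middle of the grip part of the lever's upright round black knob, a cylinder 18 mm in diameter, z = 63..104 mm (this point at z = 87 mm), 90 mm from the pivot axis. The knob does not spin on the lever; it is round, so it turns within the fingers.
- pad: Rubber-faced pad (26 x 30 mm) on the nose of the plunger. Origin in the middle of its face, at z = 42 mm. It pushes block_a to jig +y, with a spring of 800 N/m; about 5 N at the highest lift.
- block_a: Sawn wooden block, 28 x 32 mm, 52 mm tall, standing in the channel next to the pad; loose. Origin at the centre of its underside.
- block_b: The same kind of block, standing next to block_a on the bolt's side; loose. Origin at the centre of its underside. About 3 mm of air on its far side to the bolt's path.
- glue_bottle: Bystander: white squeeze bottle with an orange tip, 34 x 47 x 154 mm, standing beyond the jig. Origin under its centre.
- bits_cup: Bystander: clear portion cup of blue glass bits, 69 mm wide, 24 mm high, beyond the jig. Origin under its centre.
- spoon_b: Bystander: steel teaspoon, 146 mm long, lying beyond the jig. Origin under its centre.
- ink_bottle: Bystander: small ink squeeze bottle, 28 mm wide, 85 mm tall, standing beyond the jig on the lever's side. Origin under its centre.
- timer: Bystander: round wind-up kitchen timer, 69 mm wide, 43 mm high, standing left of the jig. Origin under its centre.
Not all that is in view belongs to the job. What is shaped like the block_a but blue or orange is not meant. Leave any orange look-alike of the block_b alone.

How it is judged:
On the way, in this order (a step that is already met when the one before it is completed fails the run):
1. the bolt is fully home in its keeper, the lever still at rest (value of joint bolt above 0.055 m and value of joint cam below 0.6 rad), for 0.2 s.
2. the lever is held at the cam's highest lift (value of joint cam between 1.6 and 1.9 rad), for 0.2 s.
At the end, for the whole second after the job is handed in: The bolt is within 5 mm of fully home; the cam lever stands within 0.15 rad of the highest lift (1.75 rad) and at rest, with the fingers still holding or pressing it (over 1 N); both blocks stand upright, pressed together between pad and bolt with more than 3 N at each face (all of step 2 and value of joint bolt above 0.055 m and velocity of joint cam between -0.1 and 0.1 rad/s and contact force between the fingers and lever above 1 N and contact force between pad and block_a above 3 N and contact force between block_a and block_b above 3 N and contact force between block_b and bolt_rod above 3 N and angle between each of block_a, block_b's own z axis and vertical below 0.1 rad); the arm keeps its last pose, push and grip.
It fails at once if the lever is swung before the bolt is home (value of joint cam above 0.7 rad and value of joint bolt below 0.05 m).
It fails at once if a bystander is disturbed (moved more than 25 mm) (distance of any of glue_bottle, bits_cup, spoon_b, ink_bottle, timer from where it was at the start of the episode above 0.025 m).
It also fails if it takes over 48 s, if anything falls off the work surface, if the arm or the gripper's body presses on something with over 40 N, if the wrist force passes 120 N, or if a joint passes its speed limit or range.

## Working session

There is one attempt and no reset: what is moved stays moved. The work goes in short steps, Python scripts to look and compute and a tool call to move; the robot and the scene stay as the last step left them, time stands still between calls to the robot, and variables do not carry over. Pictures are saved under pics/ and viewed, at most 10 in all, crops included, and the job is handed in when it is done.

Besides the shell and the picture viewer there is one more tool, called after "Emit:" as a command line: name --argument value ..., lists and objects as JSON in quotes. send_rows: Moves the arm, as the interface text tells. Its arguments: {"type":"object","properties":{"deltas":{"type":"array"},"claw":{"type":"number"}},"required":["deltas"]}

```bash
mkdir -p pics
python3 - <<'E'
from workcell import bot,capture,get_calibration
import cv2,numpy as np
np.set_printoptions(precision=4,suppress=True)
for n in ("scene","top"):
    im=capture(n); cv2.imwrite(f"pics/{n}0.png",im[:,:,::-1]); c=get_calibration(n); print(n,c)
print(get_calibration("wrist"),bot.pinch_z)
o=bot.get_obs(); print(o)
E
```

```text
scene {'K': array([[407.479 ,   0.    , 252.6509],
       [  0.    , 407.479 , 186.1704],
       [  0.    ,   0.    ,   1.    ]]), 'R': array([[-0.4683, -0.8836,  0.0057],
       [-0.471 ,  0.2442, -0.8476],
       [ 0.7475, -0.3996, -0.5305]]), 't': array([0.3278, 0.3421, 0.4851])}
top {'K': array([[378.1441,   0.    , 255.9043],
       [  0.    , 378.1441, 189.3013],
       [  0.    ,   0.    ,   1.    ]]), 'R': array([[-0.0197, -0.9998, -0.0047],
       [-0.995 ,  0.0201, -0.098 ],
       [ 0.0981,  0.0027, -0.9952]]), 't': array([0.069 , 0.5662, 0.8986])}
{'K': array([[311.8653,   0.    , 258.5911],
       [  0.    , 311.8653, 192.0201],
       [  0.    ,   0.    ,   1.    ]]), 'T_tool_cam': array([[ 0.0008, -0.9602, -0.2793,  0.0714],
       [ 1.    ,  0.0011, -0.0008, -0.001 ],
       [ 0.001 , -0.2793,  0.9602,  0.0304],
       [ 0.    ,  0.    ,  0.    ,  1.    ]])} 0.1547
{'time_s': 0.1, 'joint_positions': array([-0.9374,  0.3855,  0.0068, -0.0004, -1.194 , -0.2586]), 'dq': array([ 0.0002, -0.002 ,  0.0038,  0.0028,  0.0002, -0.0006]), 'joint_efforts': array([ -0.0007, -39.3319,  18.8928,   4.198 ,  -0.0026,  -0.    ]), 'ee_pos': array([ 0.2288, -0.5814,  0.4037]), 'tool_rot': array([[-0.9307, -0.3659, -0.0008],
       [-0.3659,  0.9307,  0.0018],
       [ 0.0001,  0.002 , -1.    ]]), 'ft_force': array([ 0.1536,  0.1545, -0.2911]), 'moment': array([ 0.0157, -0.0101, -0.0016]), 'grasp_force': 0.0, 'width': 0.08561217045479358}
```

View pics/top0.png

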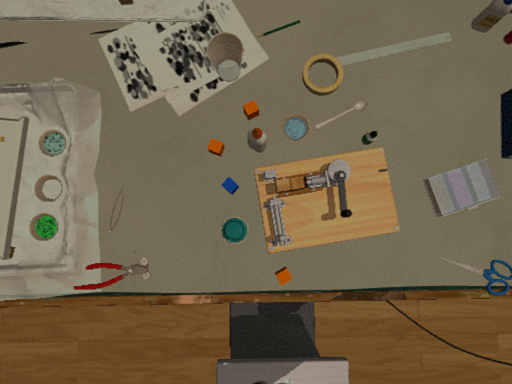

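View pics/scene0.png

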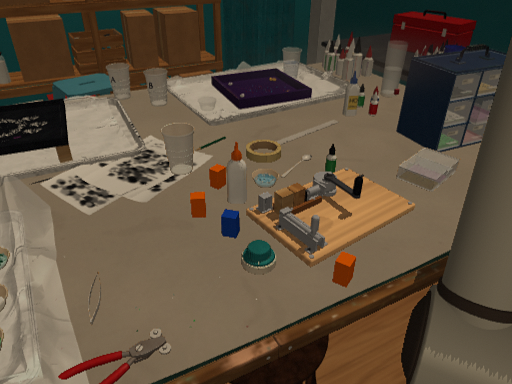

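The top view shows the jig with board corners near (255,168), (384,149), (399,230) and (271,251). The bolt knob is near (280,240), the keeper near (268,174) and the black lever knob near (346,212). The orange and blue cubes are look-alikes, and the blocks in the channel (~290,184) are the ones meant. Next I'll measure the board pose.

```bash
cat > h.py <<'E'
import numpy as np,cv2
from workcell import bot,capture,get_calibration
np.set_printoptions(precision=4,suppress=True)
def ray(n,uv,z):
    c=get_calibration(n);K,R,t=c["K"],c["R"],c["t"]
    o=-R.T@t; d=R.T@np.linalg.inv(K)@np.array([uv[0],uv[1],1.]); return o+d*(z-o[2])/d[2]
def proj(n,X):
    c=get_calibration(n); p=c["K"]@(c["R"]@np.array(X)+c["t"]); return p[:2]/p[2]
E
python3 - <<'E'
from h import *
for n,seed in (("top",(380,200)),("scene",(370,215))):
    im=cv2.imread(f"pics/{n}0.png"); hsv=cv2.cvtColor(im,cv2.COLOR_BGR2HSV)
    m=cv2.inRange(hsv,(8,70,110),(28,255,255)); m=cv2.morphologyEx(m,cv2.MORPH_CLOSE,np.ones((7,7)))
    if n=="top": m[:140]=0;m[262:]=0;m[:,:245]=0;m[:,405:]=0
    else: m[:160]=0;m[270:]=0;m[:,:245]=0;m[:,418:]=0
    c=max(cv2.findContours(m,0,1)[0],key=cv2.contourArea)
    h=cv2.convexHull(c)
    W=np.array([ray(n,p[0]+0.0,0.018)[:2] for p in h],np.float32)
    r=cv2.minAreaRect(W*1000); b=cv2.boxPoints(r); print(n,r); print(b); 
    print(cv2.approxPolyDP(h,4,True)[:,0].tolist())
im=cv2.imread("pics/top0.png")[140:260,240:410]; cv2.imwrite("pics/crop.png",cv2.resize(im,None,fx=4.5,fy=4.5,interpolation=cv2.INTER_CUBIC))
E
```

```text
top ((539.423095703125, -113.38468933105469), (398.2633361816406, 299.5173034667969), 88.8073959350586)
[[ 385.5523 -309.3562]
 [ 685.0047 -315.5902]
 [ 693.2939   82.5869]
 [ 393.8415   88.8208]]
[[404, 140], [404, 261], [245, 261], [245, 140]]
scene ((534.4617309570312, -139.99636840820312), (439.6893310546875, 423.0366516113281), 62.683414459228516)
[[ 245.6428 -238.2577]
 [ 621.5043 -432.3921]
 [ 823.2806  -41.735 ]
 [ 447.4192  152.3994]]
[[406, 160], [417, 187], [416, 269], [245, 269], [245, 160]]
```

View pics/crop.png

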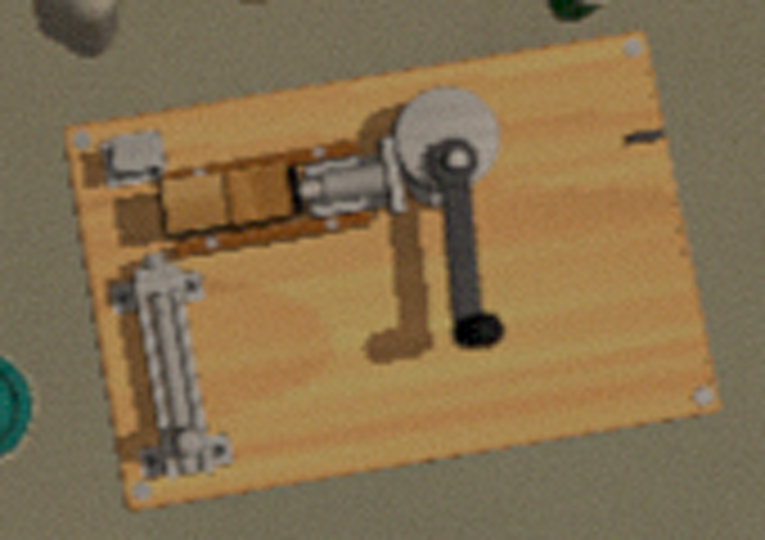

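The crop shows board corners at crop px (68,128), (643,33), (718,405) and (132,510). The bolt knob top is at about (187,437), drawn back, the lever knob is at about (478,328), the pivot is at (456,157) and the ridge is at (643,137).

```bash
cat >> h.py <<'E'
from scipy.optimize import least_squares
def fit_jig():
    im=cv2.imread("pics/top0.png"); s=cv2.cvtColor(im,cv2.COLOR_BGR2HSV)[140:262,245:405,1]
    _,m=cv2.threshold(cv2.GaussianBlur(s,(3,3),0),0,255,cv2.THRESH_OTSU)
    c=max(cv2.findContours(m,0,1)[0],key=cv2.contourArea); h=cv2.convexHull(c)[:,0]+[245,140]
    W=np.array([ray("top",p,0.018)[:2] for p in h],np.float32)
    b=cv2.boxPoints(cv2.minAreaRect(W*1000))/1000; return b
def J(P,q):   # jig point -> world, P=(x,y,th)
    c,s=np.cos(P[2]),np.sin(P[2]); return np.array([P[0]+c*q[0]-s*q[1],P[1]+s*q[0]+c*q[1],q[2]])
E
python3 - <<'E'
from h import *
b=fit_jig(); print(b, [np.linalg.norm(b[i]-b[i-1]) for i in range(4)])
man=np.array([[68,128],[643,33],[718,405],[132,510]])/4.5+[239.6,139.6]
w=np.array([ray("top",p,.018)[:2] for p in man]); print(w)
q=np.array([[60,105],[60,-225],[-155,-225],[-155,105]])/1000
def go(w): 
    return least_squares(lambda P:np.concatenate([J(P,[*a,0])[:2]-x for a,x in zip(q,w)]),[.5,-.1,.1])
w2=np.array([b[np.argmin(np.linalg.norm(b-x,axis=1))] for x in w])
for ww in (w,w2):
    r=go(ww); P=r.x; print("P",P,"res mm",r.fun*1000)
# rays of features
for nm,uv,z in (("boltknob",(187,437),.088),("leverknob",(478,328),.104),("pivot",(456,157),.063),("ridge",(643,137),.024)):
    X=ray("top",np.array(uv)/4.5+[239.6,139.6],z); c,s=np.cos(P[2]),np.sin(P[2]); d=X[:2]-P[:2]
    print(nm,X,"jig",c*d[0]+s*d[1],-s*d[0]+c*d[1])
# scene check
im=cv2.imread("pics/scene0.png"); 
for a in q: print(proj("scene",J(P,[*a,.018])))
for a in [(-122,68.5,88),(0,-95,63),(34,68.5,55),(0,-211.5,24)]:
    cv2.circle(im,tuple(int(v) for v in np.rint(proj("scene",J(P,np.array(a)/1000)))),1,(0,0,255),-1)
for a in q: cv2.circle(im,tuple(int(v) for v in np.rint(proj("scene",J(P,[*a,.018])))),1,(0,255,0),-1)
cv2.imwrite("pics/sc1.png",cv2.resize(im[160:265,240:420],None,fx=4.4,fy=4.4,interpolation=cv2.INTER_CUBIC))
E
```

```text
[[ 0.4107  0.0328]
 [ 0.4589 -0.2939]
 [ 0.6709 -0.2627]
 [ 0.6227  0.064 ]] [np.float32(0.21426284), np.float32(0.33025813), np.float32(0.21426287), np.float32(0.33025813)]
[[ 0.6217  0.0596]
 [ 0.6685 -0.2609]
 [ 0.4623 -0.2908]
 [ 0.4121  0.029 ]]
P [ 0.5792 -0.0494  0.1486] res mm [ 1.3242  3.7292  3.4008 -2.1416 -3.0455 -4.0598 -1.6795  2.4723]
P [ 0.5791 -0.0487  0.1464] res mm [ 0.3835 -0.0739  0.3458  0.1815 -0.3835  0.0739 -0.3458 -0.1815]
boltknob [0.4526 0.0025 0.088 ] jig -0.11758958314431057 0.06906112466394068
leverknob [ 0.5039 -0.1422  0.104 ] jig -0.08798440154854431 -0.0815929773113225
pivot [ 0.5951 -0.1441  0.063 ] jig 0.0019826552756440977 -0.09676160352816361
ridge [ 0.6093 -0.2558  0.024 ] jig -0.00028063476359368317 -0.20934689151953637
[243.5539 207.9565]
[345.0671 166.0547]
[414.9711 203.1971]
[309.2571 261.1126]
```

View pics/sc1.png

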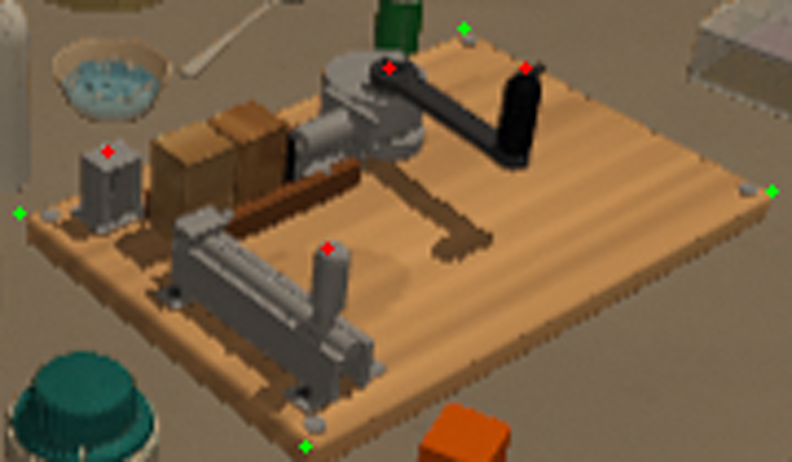

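Emit:
send_rows --deltas '[{"wz": 0.9}, {"wz": 0.9}, {"wz": 0.82}, {"dx": -0.45, "dy": 0.8}, {"dx": -0.45, "dy": 0.8}, {"dx": -0.45, "dy": 0.8}, {"dx": -0.45, "dy": 0.8}, {"dx": -0.45, "dy": 0.8}, {"dx": -0.45, "dy": 0.8}, {"dx": -0.45, "dy": 0.8}]' --claw 1

```text
schema error: expected keys dx, dy, dz, wx, wy, wz
```

```bash
cat >> h.py <<'E'
P0=(0.5791,-0.0487,0.1464)
def togo(q,P=P0):
    "units of 50 mm in tool axes to bring grasp point to jig point q (mm)"
    o=bot.get_obs(); R=o["tool_rot"]; g=o["ee_pos"]+R[:,2]*bot.pinch_z
    X=J(P,np.array(q)/1000)
    th=np.degrees(np.arctan2(R[1,1],R[0,1]))-90-np.degrees(P[2])
    d=g[:2]-np.array(P[:2]); c,s=np.cos(P[2]),np.sin(P[2])
    print("t",o["time_s"],"togo",R.T@(X-g)/.05,"grasp jig mm",1e3*np.array([c*d[0]+s*d[1],-s*d[0]+c*d[1],g[2]]),"yaw err deg",th,"F",o["ft_force"],"w",o["width"],o["grasp_force"],"tilt",R[:,2])
E
python3 -c "
from h import *
togo((-118,68.5,130))"
```

```text
t 0.1 togo [-8.4311  9.2097  2.3979] grasp jig mm [-424.3931 -475.6381  249.0408] yaw err deg 13.074500881145603 F [ 0.1536  0.1545 -0.2911] w 0.08561217045479358 0.0 tilt [-0.0008  0.0018 -1.    ]
```

All six keys are required in every row.

Emit:
send_rows --deltas '[{"dx": 0, "dy": 0, "dz": 0, "wx": 0, "wy": 0, "wz": 0.9}, {"dx": 0, "dy": 0, "dz": 0, "wx": 0, "wy": 0, "wz": 0.9}, {"dx": 0, "dy": 0, "dz": 0, "wx": 0, "wy": 0, "wz": 0.82}, {"dx": -0.45, "dy": 0.8, "dz": 0, "wx": 0, "wy": 0, "wz": 0}, {"dx": -0.45, "dy": 0.8, "dz": 0, "wx": 0, "wy": 0, "wz": 0}, {"dx": -0.45, "dy": 0.8, "dz": 0, "wx": 0, "wy": 0, "wz": 0}, {"dx": -0.45, "dy": 0.8, "dz": 0, "wx": 0, "wy": 0, "wz": 0}, {"dx": -0.45, "dy": 0.8, "dz": 0, "wx": 0, "wy": 0, "wz": 0}, {"dx": -0.45, "dy": 0.8, "dz": 0, "wx": 0, "wy": 0, "wz": 0}, {"dx": -0.45, "dy": 0.8, "dz": 0, "wx": 0, "wy": 0, "wz": 0}]' --claw 1

```text
time_s: 1.35
ee_pos: [0.344, -0.2802, 0.4045]
tool_rot: [[-0.989, -0.145, -0.0], [-0.145, 0.989, 0.0], [0.0, 0.0, -1.0]]
ft_force: [0.2, 0.4, 0.6]
width: 0.0856
grasp_force: 0.0
```

```bash
python3 -c "
from h import *
togo((-118,68.5,130))"
```

```text
t 1.35 togo [-2.9658  5.2637  2.3966] grasp jig mm [-266.397  -194.6474  249.7794] yaw err deg -0.029090744691934844 F [0.1705 0.3972 0.6428] w 0.08564707153276123 0.0 tilt [-0.0003  0.0003 -1.    ]
```

Emit:
send_rows --deltas '[{"dx": -0.37, "dy": 0.66, "dz": 0.2, "wx": 0, "wy": 0, "wz": 0}, {"dx": -0.37, "dy": 0.66, "dz": 0.2, "wx": 0, "wy": 0, "wz": 0}, {"dx": -0.37, "dy": 0.66, "dz": 0.2, "wx": 0, "wy": 0, "wz": 0}, {"dx": -0.37, "dy": 0.66, "dz": 0.2, "wx": 0, "wy": 0, "wz": 0}, {"dx": -0.37, "dy": 0.66, "dz": 0.2, "wx": 0, "wy": 0, "wz": 0}, {"dx": -0.37, "dy": 0.66, "dz": 0.2, "wx": 0, "wy": 0, "wz": 0}, {"dx": -0.37, "dy": 0.66, "dz": 0.2, "wx": 0, "wy": 0, "wz": 0}, {"dx": -0.37, "dy": 0.64, "dz": 0.2, "wx": 0, "wy": 0, "wz": 0}, {"dx": 0, "dy": 0, "dz": 0, "wx": 0, "wy": 0, "wz": 0}, {"dx": 0, "dy": 0, "dz": 0, "wx": 0, "wy": 0, "wz": 0}]'

```text
time_s: 2.6
ee_pos: [0.4517, -0.0, 0.3245]
tool_rot: [[-0.989, -0.146, -0.001], [-0.146, 0.989, -0.0], [0.001, -0.0, -1.0]]
ft_force: [-0.3, 0.1, -0.7]
width: 0.0853
grasp_force: 0.0
```

```bash
python3 -c "
from h import *
togo((-118,68.5,73))
o=bot.get_obs();im=capture('wrist')[:,:,::-1].copy()
c=get_calibration('wrist');T=np.eye(4);T[:3,:3]=o['tool_rot'];T[:3,3]=o['ee_pos'];M=np.linalg.inv(T@c['T_tool_cam'])
for q in [(-118,68.5,88),(-118,68.5,56),(-155,105,18),(-35,68.5,54)]:
    p=c['K']@(M@np.append(J(P0,np.array(q)/1000),1))[:3]; p=p[:2]/p[2]; print(p); cv2.circle(im,(int(p[0]),int(p[1])),2,(0,0,255),-1)
cv2.imwrite('pics/w1.png',im)"
```

```text
t 2.6 togo [-0.0244  0.0358  1.9354] grasp jig mm [-119.1193   66.722   169.7722] yaw err deg -0.005693540619510884 F [-0.3105  0.1469 -0.7481] w 0.08531165263129675 0.0 tilt [-0.001  -0.0003 -1.    ]
[262.8367 208.9997]
[262.3552 195.7358]
[303.4626 143.1276]
[261.9452 285.5302]
```

View pics/w1.png

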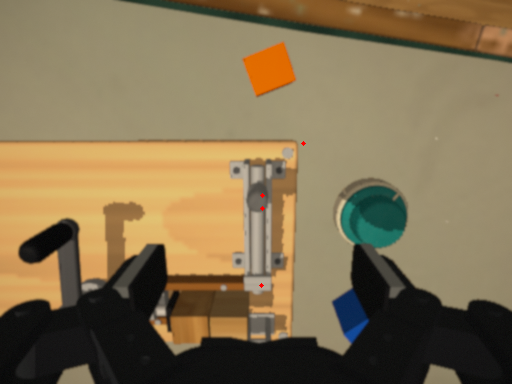

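The wrist view puts the knob at about (258,203), against a prediction of (262,209). That is 3–4 mm lower in jig y, so the present y splits the difference between the two cameras. I'll descend here and grip.

Emit:
send_rows --deltas '[{"dx": 0, "dy": 0, "dz": 0.3, "wx": 0, "wy": 0, "wz": 0}, {"dx": 0, "dy": 0, "dz": 0.3, "wx": 0, "wy": 0, "wz": 0}, {"dx": 0, "dy": 0, "dz": 0.3, "wx": 0, "wy": 0, "wz": 0}, {"dx": 0, "dy": 0, "dz": 0.3, "wx": 0, "wy": 0, "wz": 0}, {"dx": 0, "dy": 0, "dz": 0.3, "wx": 0, "wy": 0, "wz": 0}, {"dx": 0, "dy": 0, "dz": 0.2, "wx": 0, "wy": 0, "wz": 0}, {"dx": 0, "dy": 0, "dz": 0.2, "wx": 0, "wy": 0, "wz": 0}, {"dx": 0, "dy": 0, "dz": 0, "wx": 0, "wy": 0, "wz": 0}, {"dx": 0, "dy": 0, "dz": 0, "wx": 0, "wy": 0, "wz": 0}, {"dx": 0, "dy": 0, "dz": 0, "wx": 0, "wy": 0, "wz": 0}]'

```text
time_s: 3.9
ee_pos: [0.4522, 0.0002, 0.2301]
tool_rot: [[-0.989, -0.146, 0.001], [-0.146, 0.989, 0.0], [-0.001, 0.0, -1.0]]
ft_force: [0.4, -0.5, 0.2]
width: 0.0853
grasp_force: 0.0
```

Emit:
send_rows --deltas '[{"dx": 0, "dy": 0, "dz": 0, "wx": 0, "wy": 0, "wz": 0}, {"dx": 0, "dy": 0, "dz": 0, "wx": 0, "wy": 0, "wz": 0}, {"dx": 0, "dy": 0, "dz": 0, "wx": 0, "wy": 0, "wz": 0}, {"dx": 0, "dy": 0, "dz": 0, "wx": 0, "wy": 0, "wz": 0}, {"dx": 0, "dy": 0, "dz": 0, "wx": 0, "wy": 0, "wz": 0}, {"dx": 0, "dy": 0, "dz": 0, "wx": 0, "wy": 0, "wz": 0}, {"dx": 0, "dy": 0, "dz": 0, "wx": 0, "wy": 0, "wz": 0}, {"dx": 0, "dy": 0, "dz": 0, "wx": 0, "wy": 0, "wz": 0}, {"dx": 0, "dy": 0, "dz": 0, "wx": 0, "wy": 0, "wz": 0}, {"dx": 0, "dy": 0, "dz": 0, "wx": 0, "wy": 0, "wz": 0}]' --claw 0

```text
time_s: 5.15
ee_pos: [0.452, -0.0008, 0.23]
tool_rot: [[-0.989, -0.146, -0.001], [-0.146, 0.989, -0.002], [0.001, -0.002, -1.0]]
ft_force: [2.5, -6.2, 2.1]
width: 0.0141
grasp_force: 58.5
```

```bash
python3 -c "
from h import *
togo((-62,68.5,73))"
```

```text
t 5.15 togo [-1.1371  0.0564  0.0453] grasp jig mm [-118.8527   65.6662   75.3142] yaw err deg 0.01726560333721494 F [ 2.4934 -6.1658  2.059 ] w 0.01408683657794211 58.466316720005125 tilt [-0.0006 -0.0018 -1.    ]
```

Emit:
send_rows --deltas '[{"dx": -0.15, "dy": -0.01, "dz": 0, "wx": 0, "wy": 0, "wz": 0}, {"dx": -0.15, "dy": 0, "dz": 0, "wx": 0, "wy": 0, "wz": 0}, {"dx": -0.15, "dy": 0, "dz": 0, "wx": 0, "wy": 0, "wz": 0}, {"dx": -0.15, "dy": 0, "dz": 0, "wx": 0, "wy": 0, "wz": 0}, {"dx": -0.15, "dy": 0, "dz": 0, "wx": 0, "wy": 0, "wz": 0}, {"dx": -0.15, "dy": 0, "dz": 0, "wx": 0, "wy": 0, "wz": 0}, {"dx": -0.15, "dy": 0, "dz": 0, "wx": 0, "wy": 0, "wz": 0}, {"dx": 0, "dy": 0, "dz": 0, "wx": 0, "wy": 0, "wz": 0}, {"dx": 0, "dy": 0, "dz": 0, "wx": 0, "wy": 0, "wz": 0}, {"dx": 0, "dy": 0, "dz": 0, "wx": 0, "wy": 0, "wz": 0}]'

```text
time_s: 6.4
ee_pos: [0.5052, 0.007, 0.2301]
tool_rot: [[-0.989, -0.146, 0.002], [-0.146, 0.989, -0.001], [-0.002, -0.001, -1.0]]
ft_force: [2.0, -5.8, 1.4]
width: 0.0142
grasp_force: 58.5
```

```bash
python3 -c "
from h import *
togo((-62,65.6,75))"
```

```text
t 6.4 togo [-0.0541 -0.0021  0.0075] grasp jig mm [-64.7043  65.7042  75.3701] yaw err deg 0.02589098014112068 F [ 2.0402 -5.8408  1.3552] w 0.0141632564946772 58.541305186226964 tilt [ 0.0023 -0.0006 -1.    ]
```

Emit:
send_rows --deltas '[{"dx": -0.02, "dy": 0, "dz": 0, "wx": 0, "wy": 0, "wz": 0}, {"dx": -0.02, "dy": 0, "dz": 0, "wx": 0, "wy": 0, "wz": 0}, {"dx": -0.02, "dy": 0, "dz": 0, "wx": 0, "wy": 0, "wz": 0}, {"dx": -0.02, "dy": 0, "dz": 0, "wx": 0, "wy": 0, "wz": 0}, {"dx": 0, "dy": 0, "dz": 0, "wx": 0, "wy": 0, "wz": 0}, {"dx": 0, "dy": 0, "dz": 0, "wx": 0, "wy": 0, "wz": 0}, {"dx": 0, "dy": 0, "dz": 0, "wx": 0, "wy": 0, "wz": 0}, {"dx": 0, "dy": 0, "dz": 0, "wx": 0, "wy": 0, "wz": 0}, {"dx": 0, "dy": 0, "dz": 0, "wx": 0, "wy": 0, "wz": 0}, {"dx": 0, "dy": 0, "dz": 0, "wx": 0, "wy": 0, "wz": 0}]'

```text
time_s: 7.65
ee_pos: [0.5084, 0.0074, 0.23]
tool_rot: [[-0.989, -0.146, 0.0], [-0.146, 0.989, -0.001], [0.0, -0.001, -1.0]]
ft_force: [-0.0, -5.2, 3.6]
width: 0.0141
grasp_force: 58.9
```

```bash
python3 -c "
from h import *
togo((-62,65.6,75))"
```

```text
t 7.65 togo [ 0.0047 -0.0021  0.0063] grasp jig mm [-61.7665  65.7065  75.3167] yaw err deg 0.011515133439552017 F [-0.0022 -5.1673  3.6298] w 0.01412483116329567 58.860480441944674 tilt [ 0.    -0.001 -1.   ]
```

Force along x isn't up yet, so I'll press on a little.

Emit:
send_rows --deltas '[{"dx": -0.02, "dy": 0, "dz": 0, "wx": 0, "wy": 0, "wz": 0}, {"dx": -0.02, "dy": 0, "dz": 0, "wx": 0, "wy": 0, "wz": 0}, {"dx": -0.02, "dy": 0, "dz": 0, "wx": 0, "wy": 0, "wz": 0}, {"dx": 0, "dy": 0, "dz": 0, "wx": 0, "wy": 0, "wz": 0}, {"dx": 0, "dy": 0, "dz": 0, "wx": 0, "wy": 0, "wz": 0}, {"dx": 0, "dy": 0, "dz": 0, "wx": 0, "wy": 0, "wz": 0}, {"dx": 0, "dy": 0, "dz": 0, "wx": 0, "wy": 0, "wz": 0}, {"dx": 0, "dy": 0, "dz": 0, "wx": 0, "wy": 0, "wz": 0}, {"dx": 0, "dy": 0, "dz": 0, "wx": 0, "wy": 0, "wz": 0}, {"dx": 0, "dy": 0, "dz": 0, "wx": 0, "wy": 0, "wz": 0}]'

```text
time_s: 8.9
ee_pos: [0.5105, 0.0077, 0.23]
tool_rot: [[-0.989, -0.146, -0.003], [-0.146, 0.989, -0.001], [0.003, -0.001, -1.0]]
ft_force: [-3.5, -4.6, 6.6]
width: 0.014
grasp_force: 59.2
```

```bash
python3 -c "
from h import *
togo((-62,65.6,75))"
```

```text
t 8.9 togo [ 0.038  -0.0019  0.0065] grasp jig mm [-60.0974  65.6927  75.3195] yaw err deg -0.012978923879963133 F [-3.4886 -4.6409  6.5853] w 0.014006956868054294 59.228052864200436 tilt [-0.0028 -0.0014 -1.    ]
```

Emit:
send_rows --deltas '[{"dx": -0.03, "dy": 0, "dz": 0, "wx": 0, "wy": 0, "wz": 0}, {"dx": -0.03, "dy": 0, "dz": 0, "wx": 0, "wy": 0, "wz": 0}, {"dx": -0.02, "dy": 0, "dz": 0, "wx": 0, "wy": 0, "wz": 0}, {"dx": 0, "dy": 0, "dz": 0, "wx": 0, "wy": 0, "wz": 0}, {"dx": 0, "dy": 0, "dz": 0, "wx": 0, "wy": 0, "wz": 0}, {"dx": 0, "dy": 0, "dz": 0, "wx": 0, "wy": 0, "wz": 0}, {"dx": 0, "dy": 0, "dz": 0, "wx": 0, "wy": 0, "wz": 0}, {"dx": 0, "dy": 0, "dz": 0, "wx": 0, "wy": 0, "wz": 0}, {"dx": 0, "dy": 0, "dz": 0, "wx": 0, "wy": 0, "wz": 0}, {"dx": 0, "dy": 0, "dz": 0, "wx": 0, "wy": 0, "wz": 0}]'

```text
time_s: 10.15
ee_pos: [0.5119, 0.0079, 0.2299]
tool_rot: [[-0.989, -0.145, -0.011], [-0.145, 0.989, -0.003], [0.011, -0.001, -1.0]]
ft_force: [-12.4, -1.7, 16.4]
width: 0.0139
grasp_force: 60.1
```

```bash
python3 -c "
from h import *
togo((-62,65.6,75))
cv2.imwrite('pics/s2.png',cv2.resize(capture('scene')[130:265,240:420,::-1],None,fx=4.4,fy=4.4,interpolation=cv2.INTER_CUBIC))"
```

```text
t 10.15 togo [ 0.0402 -0.0002  0.0042] grasp jig mm [-59.9864  65.6102  75.1864] yaw err deg -0.06806316628087217 F [-12.372   -1.6655  16.429 ] w 0.01394059114065771 60.14077761035878 tilt [-0.011  -0.0029 -0.9999]
```

View pics/s2.png

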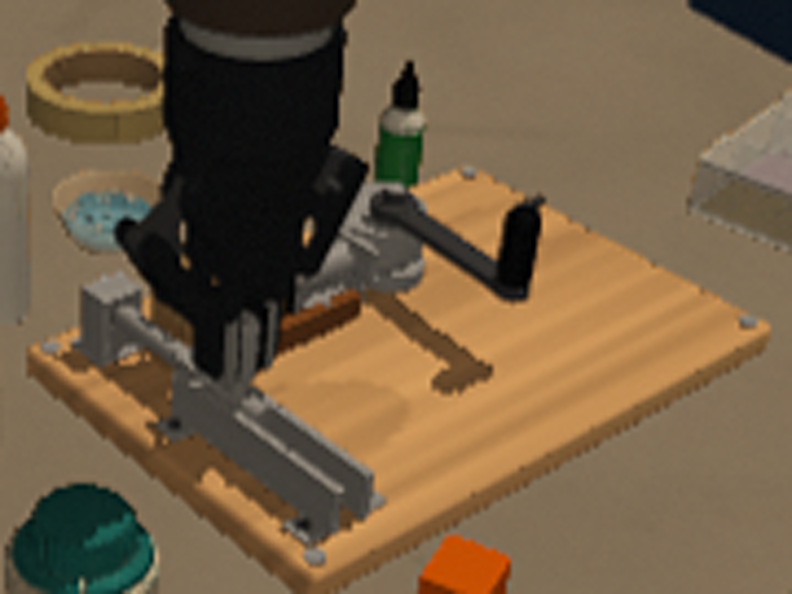

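The rod sits in the keeper (crop ~(110,330)) and the tool stalled with 12 N, so the bolt is home. This puts the jig at P0 + (2,-2.9) mm in jig axes. Next: open, lift, go over to the lever.

Emit:
send_rows --deltas '[{"dx": 0, "dy": 0, "dz": 0, "wx": 0, "wy": 0, "wz": 0}, {"dx": 0, "dy": 0, "dz": 0, "wx": 0, "wy": 0, "wz": 0}, {"dx": 0, "dy": 0, "dz": 0, "wx": 0, "wy": 0, "wz": 0}, {"dx": 0, "dy": 0, "dz": 0, "wx": 0, "wy": 0, "wz": 0}, {"dx": 0, "dy": 0, "dz": 0, "wx": 0, "wy": 0, "wz": 0}, {"dx": 0, "dy": 0, "dz": -0.3, "wx": 0, "wy": 0, "wz": 0}, {"dx": 0, "dy": 0, "dz": -0.5, "wx": 0, "wy": 0, "wz": 0}, {"dx": 0, "dy": 0, "dz": -0.6, "wx": 0, "wy": 0, "wz": 0}, {"dx": 0, "dy": 0, "dz": -0.6, "wx": 0, "wy": 0, "wz": 0}, {"dx": 0, "dy": 0, "dz": 0, "wx": 0, "wy": 0, "wz": 0}]' --claw 1

```text
time_s: 11.45
ee_pos: [0.5155, 0.009, 0.3334]
tool_rot: [[-0.989, -0.146, 0.007], [-0.146, 0.989, 0.002], [-0.008, 0.001, -1.0]]
ft_force: [-0.8, -0.1, -0.8]
width: 0.0853
grasp_force: 0.0
```

```bash
cat >> h.py <<'E'
P1=(0.5815,-0.0512,0.1464)
E
python3 -c "
from h import *
togo((-88.6,-79,175),P1); print(bot.get_obs()['joint_positions'])
print('ink',ray('top',(369,139),0.03))"
```

```text
t 11.45 togo [ 0.6657 -2.966   0.0662] grasp jig mm [-55.3763  69.3074 178.6721] yaw err deg 0.013800992727659889 F [-0.818  -0.1235 -0.8059] w 0.08526405398694606 0.0 tilt [ 0.0073  0.0019 -1.    ]
[ 0.3328  0.2652 -0.3639  0.0008 -0.9342 -1.7574]
ink [ 0.6866 -0.2246  0.03  ]
```

Emit:
send_rows --deltas '[{"dx": 0.08, "dy": -0.37, "dz": 0, "wx": 0, "wy": 0, "wz": 0}, {"dx": 0.08, "dy": -0.37, "dz": 0, "wx": 0, "wy": 0, "wz": 0}, {"dx": 0.08, "dy": -0.37, "dz": 0, "wx": 0, "wy": 0, "wz": 0}, {"dx": 0.08, "dy": -0.37, "dz": 0, "wx": 0, "wy": 0, "wz": 0}, {"dx": 0.08, "dy": -0.37, "dz": 0, "wx": 0, "wy": 0, "wz": 0}, {"dx": 0.08, "dy": -0.37, "dz": 0, "wx": 0, "wy": 0, "wz": 0}, {"dx": 0.08, "dy": -0.37, "dz": 0, "wx": 0, "wy": 0, "wz": 0}, {"dx": 0.08, "dy": -0.37, "dz": 0, "wx": 0, "wy": 0, "wz": 0}, {"dx": 0, "dy": 0, "dz": 0, "wx": 0, "wy": 0, "wz": 0}, {"dx": 0, "dy": 0, "dz": 0, "wx": 0, "wy": 0, "wz": 0}]'

```text
time_s: 12.7
ee_pos: [0.5047, -0.1425, 0.3295]
tool_rot: [[-0.989, -0.145, -0.0], [-0.145, 0.989, 0.0], [0.0, 0.0, -1.0]]
ft_force: [-0.7, 0.3, 0.2]
width: 0.0849
grasp_force: 0.0
```

```bash
python3 -c "
from h import *
togo((-88.6,-79,88),P1)
o=bot.get_obs();im=capture('wrist')[:,:,::-1].copy()
c=get_calibration('wrist');T=np.eye(4);T[:3,:3]=o['tool_rot'];T[:3,3]=o['ee_pos'];M=np.linalg.inv(T@c['T_tool_cam'])
for q in [(-88.6,-79,104),(-88.6,-79,63),(-155,105,18),(-62,68.5,88),(0,-95,63)]:
    p=c['K']@(M@np.append(J(P1,np.array(q)/1000),1))[:3]; p=p[:2]/p[2]; print(p); cv2.circle(im,(int(p[0]),int(p[1])),2,(0,0,255),-1)
cv2.imwrite('pics/w2.png',im)"
```

```text
t 12.7 togo [-0.0166  0.0024  1.7366] grasp jig mm [-89.4001 -79.1324 174.8309] yaw err deg -0.0504858221354354 F [-0.7465  0.2747  0.1762] w 0.08493199153287699 0.0 tilt [-0.0004  0.0001 -1.    ]
[260.5397 213.9104]
[260.2723 195.9621]
[471.5835 107.9457]
[460.2065 240.3449]
[241.7554 293.2782]
```

View pics/w2.png

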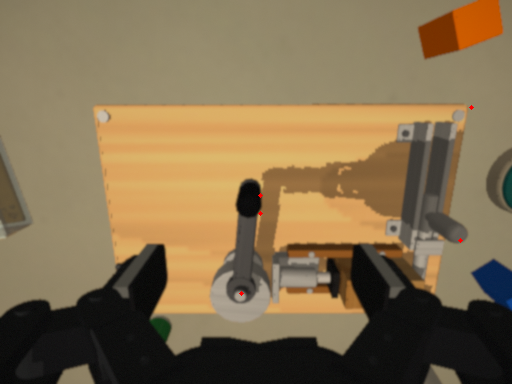

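The bolt knob matches its predicted home point (460,240). The lever knob blob spans (248,181)–(248,217), to the left of the prediction, so I'll measure it.

```bash
cat >> h.py <<'E'
def wray(o,uv,z,P=P1):
    c=get_calibration('wrist');T=np.eye(4);T[:3,:3]=o['tool_rot'];T[:3,3]=o['ee_pos'];M=T@c['T_tool_cam']
    d=M[:3,:3]@np.linalg.inv(c['K'])@np.array([*uv,1.]); X=M[:3,3]+d*(z-M[2,3])/d[2]
    d=X[:2]-np.array(P[:2]);k,s=np.cos(P[2]),np.sin(P[2]); return 1e3*np.array([k*d[0]+s*d[1],-s*d[0]+k*d[1]])
E
python3 -c "
from h import *
im=cv2.imread('pics/w2.png'); g=im.max(2); m=(g<32).astype(np.uint8); m[:170]=0;m[225:]=0;m[:,:220]=0;m[:,275:]=0
n,l,s,c=cv2.connectedComponentsWithStats(m); print(s[1:],c[1:])
for r in range(180,222,4): 
    x=np.where(m[r])[0]; print(r,x.min() if len(x) else None,x.max() if len(x) else None)
o=bot.get_obs()
print(wray(o,(248.5,206),.104),wray(o,(249.5,191),.063),wray(o,(241,290),.063))"
```

```text
[[238 183  22  34 624]] [[248.7981 199.6538]]
180 None None
184 244 256
188 241 258
192 240 258
196 239 258
200 238 259
204 238 259
208 238 259
212 240 256
216 246 251
220 None None
[-93.9929 -86.685 ] [-92.5239 -87.2185] [ -3.0647 -95.2825]
```

Emit:
send_rows --deltas '[{"dx": 0.03, "dy": -0.16, "dz": 0, "wx": 0, "wy": 0, "wz": 0}, {"dx": 0, "dy": 0, "dz": 0.3, "wx": 0, "wy": 0, "wz": 0}, {"dx": 0, "dy": 0, "dz": 0.3, "wx": 0, "wy": 0, "wz": 0}, {"dx": 0, "dy": 0, "dz": 0.3, "wx": 0, "wy": 0, "wz": 0}, {"dx": 0, "dy": 0, "dz": 0.3, "wx": 0, "wy": 0, "wz": 0}, {"dx": 0, "dy": 0, "dz": 0.3, "wx": 0, "wy": 0, "wz": 0}, {"dx": 0, "dy": 0, "dz": 0.2, "wx": 0, "wy": 0, "wz": 0}, {"dx": 0, "dy": 0, "dz": 0.02, "wx": 0, "wy": 0, "wz": 0}, {"dx": 0, "dy": 0, "dz": 0, "wx": 0, "wy": 0, "wz": 0}, {"dx": 0, "dy": 0, "dz": 0, "wx": 0, "wy": 0, "wz": 0}]'

```text
time_s: 14.0
ee_pos: [0.5047, -0.1504, 0.2443]
tool_rot: [[-0.989, -0.146, 0.001], [-0.146, 0.989, -0.0], [-0.001, -0.0, -1.0]]
ft_force: [-0.3, 0.1, 0.4]
width: 0.0856
grasp_force: 0.0
```

Emit:
send_rows --deltas '[{"dx": 0, "dy": 0, "dz": 0, "wx": 0, "wy": 0, "wz": 0}, {"dx": 0, "dy": 0, "dz": 0, "wx": 0, "wy": 0, "wz": 0}, {"dx": 0, "dy": 0, "dz": 0, "wx": 0, "wy": 0, "wz": 0}, {"dx": 0, "dy": 0, "dz": 0, "wx": 0, "wy": 0, "wz": 0}, {"dx": 0, "dy": 0, "dz": 0, "wx": 0, "wy": 0, "wz": 0}, {"dx": 0, "dy": 0, "dz": 0, "wx": 0, "wy": 0, "wz": 0}, {"dx": 0, "dy": 0, "dz": 0, "wx": 0, "wy": 0, "wz": 0}, {"dx": 0, "dy": 0, "dz": 0, "wx": 0, "wy": 0, "wz": 0}, {"dx": 0, "dy": 0, "dz": 0, "wx": 0, "wy": 0, "wz": 0}, {"dx": 0, "dy": 0, "dz": 0, "wx": 0, "wy": 0, "wz": 0}]' --claw 0

```text
time_s: 15.25
ee_pos: [0.5044, -0.1504, 0.2439]
tool_rot: [[-0.989, -0.146, -0.0], [-0.146, 0.989, -0.0], [0.0, -0.0, -1.0]]
ft_force: [-1.8, 1.8, 5.4]
width: 0.0163
grasp_force: 58.8
```

```bash
python3 -c "
from h import *
togo((-90,-87,88),P1)"
```

```text
t 15.25 togo [-0.0144 -0.0026  0.0242] grasp jig mm [-90.7223 -86.8716  89.2085] yaw err deg -0.011117554683714559 F [-1.7744  1.8363  5.3862] w 0.01626310986537051 58.773753906134516 tilt [-0.     -0.0001 -1.    ]
```

Emit:
send_rows --deltas '[{"dx": 0.007, "dy": -0.157, "dz": 0, "wx": 0, "wy": 0, "wz": -1}, {"dx": 0.007, "dy": -0.157, "dz": 0, "wx": 0, "wy": 0, "wz": -1}, {"dx": 0.007, "dy": -0.157, "dz": 0, "wx": 0, "wy": 0, "wz": -1}, {"dx": 0.007, "dy": -0.157, "dz": 0, "wx": 0, "wy": 0, "wz": -1}, {"dx": 0.007, "dy": -0.157, "dz": 0, "wx": 0, "wy": 0, "wz": -1}, {"dx": 0.007, "dy": -0.157, "dz": 0, "wx": 0, "wy": 0, "wz": -1}, {"dx": 0.007, "dy": -0.157, "dz": 0, "wx": 0, "wy": 0, "wz": -1}, {"dx": 0.007, "dy": -0.157, "dz": 0, "wx": 0, "wy": 0, "wz": -1}, {"dx": 0, "dy": 0, "dz": 0, "wx": 0, "wy": 0, "wz": 0}, {"dx": 0, "dy": 0, "dz": 0, "wx": 0, "wy": 0, "wz": 0}]'

```text
time_s: 16.5
ee_pos: [0.5288, -0.2066, 0.2439]
tool_rot: [[-0.664, -0.748, -0.001], [-0.748, 0.664, 0.0], [0.0, 0.001, -1.0]]
ft_force: [-2.3, 3.7, 6.4]
width: 0.0162
grasp_force: 58.8
```

```bash
cat >> h.py <<'E'
def arc(da=0,P=P1):
    o=bot.get_obs(); R=o["tool_rot"]; g=o["ee_pos"]+R[:,2]*bot.pinch_z
    v=J(P,(0,-.095,0)); d=g-v; r=np.hypot(d[0],d[1]); a=(np.arctan2(d[1],d[0])-P[2])%(2*np.pi)-2.962
    F=o["ft_force"]; u=d[:2]/r; print("cam",a,"r mm",r*1e3,"F rad,tan",F[:2]@u,F[1]*u[0]-F[0]*u[1])
    w=a+da+2.962+P[2]; X=v+np.array([.09*np.cos(w),.09*np.sin(w),g[2]]); print("delta to",a+da,R.T@(X-g)/.05)
E
python3 -c "
from h import *
togo((0,-185,88),P1); arc(.0873)"
```

```text
t 16.5 togo [-0.6443 -1.562   0.0221] grasp jig mm [ -74.904  -145.9235   89.1658] yaw err deg 40.0333379922161 F [-2.3204  3.7328  6.3743] w 0.016189744108947787 58.774149699602276 tilt [-0.0006  0.0004 -1.    ]
cam 0.7766668604391618 r mm 90.57492686020532 F rad,tan -0.8184541457233263 -4.318389573370158
delta to 0.8639668604391618 [-0.0023 -0.158  -0.0001]
```

Emit:
send_rows --deltas '[{"dx": 0.006, "dy": -0.157, "dz": 0, "wx": 0, "wy": 0, "wz": -1}, {"dx": 0.006, "dy": -0.157, "dz": 0, "wx": 0, "wy": 0, "wz": -1}, {"dx": 0.006, "dy": -0.157, "dz": 0, "wx": 0, "wy": 0, "wz": -1}, {"dx": 0.006, "dy": -0.157, "dz": 0, "wx": 0, "wy": 0, "wz": -1}, {"dx": 0.006, "dy": -0.157, "dz": 0, "wx": 0, "wy": 0, "wz": -1}, {"dx": 0.006, "dy": -0.157, "dz": 0, "wx": 0, "wy": 0, "wz": -1}, {"dx": 0.006, "dy": -0.157, "dz": 0, "wx": 0, "wy": 0, "wz": -1}, {"dx": 0.006, "dy": -0.157, "dz": 0, "wx": 0, "wy": 0, "wz": -1}, {"dx": 0.006, "dy": -0.157, "dz": 0, "wx": 0, "wy": 0, "wz": -1}, {"dx": 0.006, "dy": -0.157, "dz": 0, "wx": 0, "wy": 0, "wz": -1}]'

```text
time_s: 17.75
ee_pos: [0.5982, -0.2338, 0.2438]
tool_rot: [[0.148, -0.989, -0.006], [-0.989, -0.148, 0.002], [-0.003, 0.006, -1.0]]
ft_force: [-8.9, 6.6, 9.8]
width: 0.016
grasp_force: 59.7
```

```bash
python3 -c "
from h import *
togo((0,-185,88),P1); arc(.0873)"
```

```text
t 17.75 togo [ 0.048  -0.2205  0.0208] grasp jig mm [ -11.0229 -182.6255   89.1129] yaw err deg -269.8712668250527 F [-8.9279  6.6492  9.802 ] w 0.01604847012131717 59.661826951742114 tilt [-0.0064  0.0021 -1.    ]
cam 1.6252508687603746 r mm 88.31612406847921 F rad,tan -6.837531228438182 -8.78449517674922
delta to 1.7125508687603745 [ 0.0465 -0.1523 -0.0011]
```

Emit:
send_rows --deltas '[{"dx": 0, "dy": -0.12, "dz": 0, "wx": 0, "wy": 0, "wz": -0.7}, {"dx": 0, "dy": -0.08, "dz": 0, "wx": 0, "wy": 0, "wz": -0.4}, {"dx": 0, "dy": 0, "dz": 0, "wx": 0, "wy": 0, "wz": 0}, {"dx": 0, "dy": 0, "dz": 0, "wx": 0, "wy": 0, "wz": 0}, {"dx": 0, "dy": 0, "dz": 0, "wx": 0, "wy": 0, "wz": 0}, {"dx": 0, "dy": 0, "dz": 0, "wx": 0, "wy": 0, "wz": 0}, {"dx": 0, "dy": 0, "dz": 0, "wx": 0, "wy": 0, "wz": 0}, {"dx": 0, "dy": 0, "dz": 0, "wx": 0, "wy": 0, "wz": 0}, {"dx": 0, "dy": 0, "dz": 0, "wx": 0, "wy": 0, "wz": 0}, {"dx": 0, "dy": 0, "dz": 0, "wx": 0, "wy": 0, "wz": 0}]'

```text
time_s: 19.0
ee_pos: [0.6077, -0.2326, 0.2439]
tool_rot: [[0.24, -0.971, -0.007], [-0.971, -0.24, 0.001], [-0.003, 0.006, -1.0]]
ft_force: [-7.4, 2.7, 9.9]
width: 0.0162
grasp_force: 59.3
```

```bash
python3 -c "
from h import *
togo((0,-185,88),P1); arc(0)
a=cv2.resize(capture('top')[140:260,240:410,::-1],None,fx=3,fy=3,interpolation=cv2.INTER_CUBIC)
b=cv2.resize(capture('scene')[140:265,240:420,::-1],None,fx=3,fy=3,interpolation=cv2.INTER_CUBIC)
b=b[:,:a.shape[1]]
w=capture('wrist')[:,:,::-1]; cv2.imwrite('pics/fin.png',np.hstack([w[60:384], cv2.resize(a,(288,324))]))
cv2.imwrite('pics/finb.png',b)"
```

```text
t 19.0 togo [ 0.0442 -0.028   0.0228] grasp jig mm [  -1.5972 -182.9373   89.1571] yaw err deg -264.48906905488275 F [-7.3739  2.6646  9.9235] w 0.01620166003449977 59.31348306010477 tilt [-0.0069  0.0012 -1.    ]
cam 1.7322279718332383 r mm 87.95175688864474 F rad,tan -3.585702547892966 -6.972559179121781
delta to 1.7322279718332383 [ 0.0407  0.0047 -0.0001]
```

View pics/fin.png

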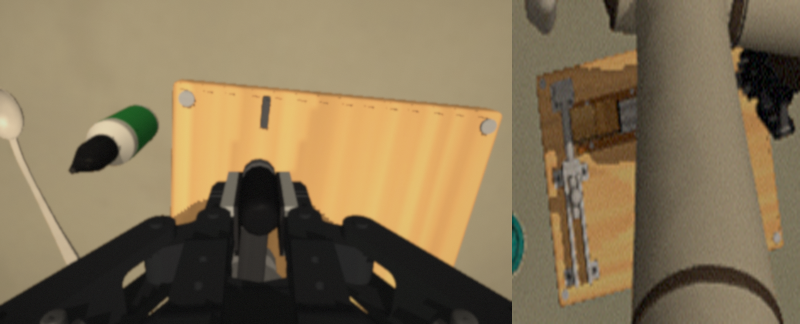

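View pics/finb.png

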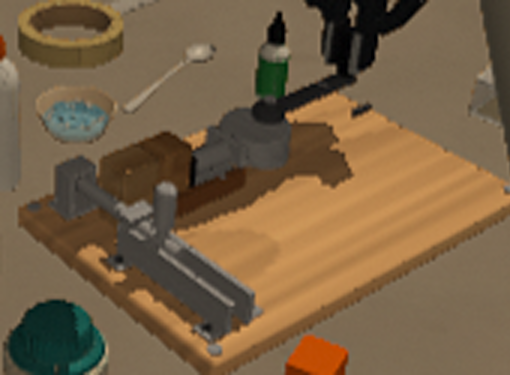

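```bash
python3 -c "
from h import *
o=bot.get_obs()
print('ridge',wray(o,(265.5,172),.024),'lever',wray(o,(254,340),.063),wray(o,(255,300),.063),'corner',wray(o,(175,140),.018),wray(o,(500,172),.018))
"
```

```text
ridge [  -3.7355 -213.0713] lever [  -5.4249 -121.3705] [  -3.4724 -148.348 ] corner [  54.0248 -226.5984] [-154.2931 -226.1696]
```

```bash
python3 -c "
from workcell import finish_job
print(finish_job())"
```

```text
the job is handed in; nothing more can be done
None
```

The job is handed in: the bolt was pushed against its stop in the keeper, and the gripper is still holding the lever at about 1.73–1.77 rad (highest lift is 1.75), at 19 s of the 48 s allowed; I had no direct reading of the squeeze on the blocks, and the hand-in gave no verdict.

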